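Reload the wick borer and hold the blank in its corner

ROBOT

A 6-joint arm with a two-finger parallel gripper is mounted at the origin on a cart in front of the work surface, level with it; the furniture and walls round the work are solid. World frame = base frame: x ahead of the robot, y to its left, z up, the work surface at z = 0. Lengths are in m, angles in degrees, forces in N, time in s.
With the tool pointing down it reaches from about 0.3 to 0.75 m from the base axis. Payload 8.5 kg.
Tool frame: the origin (TCP) lies midway between the tips of the shut fingers; the grasp point (between the pads) lies 19 mm behind it (env.tcp_to_grasp is the z of the grasp point in the tool frame, in m); z points along the fingers, y is the line along which they close (so a half turn about z gives the same grasp; the last joint's range is limited). The gripper opens to 85 mm and grips with 20 to 120 N. Pads are 22 mm wide; open, the fingers measure 114 mm over their backs; the gripper's body (76 mm by 85 mm) begins 54 mm behind the grasp point. The pads swing forward as they close: fully open they stand 13 mm farther back than shut.
Start: joints at [52.695, 21.807, 74.336, -0, 83.858, -12.336], TCP at [0.232, 0.499, 0.231] pointing down, gripper open.
Joint ranges: [-178.18, 178.18], [-50.72, 133.34], [12.68, 142.11], [-81.47, 261.47], [9.98, 163.14], [-165.26, 165.26]. Speed limits (degrees/s): [136.94, 136.94, 180, 180, 180, 180].

INTERFACE

Orientations are given as a 3x3 rotation matrix whose columns are the frame's x, y, z axes.
In Python, from rig import env, imaging, job, models gives the robot as it stands. The module is installed in compiled form; this text tells all that it offers.
- The arm moves only by the tool jog_arm, never from a script. Its argument "plan" is text: rows parted by semicolons, each of 7 numbers parted by spaces: the turn, a rotation vector about the tool's x, y, z in degrees, then the shift along the tool's x, y, z in cm, then the closure in counts, from 0 (fully open) to 255 (shut). In form: rx ry rz x y z claw; .... A call has 1 to 10 rows; each row shifts and turns the commanded pose from where the row before left it, along the tool's axes as they then stand; what a row does not reach is not made up. A row lasts 1/12 s, in which the tool goes at most 41.7 mm and 7.16 degrees, less where a joint would pass 70% of its speed; a pose out of reach is approached as far as the arm can. A call with a gripper value outside its range is refused whole. The fingers move at their own pace and stop on an object; "grip_force" is the grip in N (left out, the last holds). Time passes only in rows, so rows that do not move let the fingers close. It gives the time, the measured TCP pose, the force, the opening and the grip force at its end, in the units of the state.
- env.observe(): the state, without advancing time (a new reading comes with each control period).
- imaging.get_image(name): name is "scene" or "top" or "wrist"; returns a dict with "pixels" (420x560x3 uint8, red, green, blue), "depth" (420x560 float32, m along the optical axis (not along the pixel's ray), 0 where there is no reading), "fov_y" (degrees; the focal length in pixels is half the picture's height over the tangent of half this angle, whatever the lens; pixels are square), "cx", "cy" (the principal point, pixels), "world_from_camera" (4x4, takes a point from camera to world coordinates). Camera axes: x right, y down, z forward; pixel columns grow to the right and rows downward; lengths in m; the calibration is good to about 2 mm. A picture is of the moment at which its call begins.
- job.close_job(): hands the job in; it is judged then, once.
Trained networks look in the newest picture that a camera, given by its name, has taken for a name from the list of things; names that differ only in an ending like _2 or _b are one class to them, and where a whole thing is asked for, a point or a joint stands for the part that bears it (a point fixed in the world has none). Each returns a list of dicts, best first, with "confidence" (0 to 1); they miss things now and then, are a little off and sometimes report something else, mostly with a low value. They report only what shows in the picture. A call takes as long as a camera call. They do not tell look-alikes from the thing itself.
- models.outline_of(camera, query): "region" (420x560 bool, what is visible of it) and "bbox" ([centre column, centre row, width, height] in pixels, round what is visible of it).
- models.tip_of(camera, query): "at" ([column, row] in pixels: a listed point, or the origin of a listed thing).
The state is a dict: "time_s": time; "q": joint angles; "qvel": joint speeds; "joint_efforts": joint torques, N m; "position": TCP position; "tool_rot": TCP orientation; "ft_force": force on the tool from outside, world axes, zero at the start; "wrist_torque": the same for the moment, N m; "grip_width": finger opening in m; "gripper_force": force on a finger pad.
Only numpy, scipy, OpenCV 4.12 (cv2) and the standard library are available. Lean on these libraries where they do the work, as an engineer would, in place of code of your own. Each camera call takes 0.05 s, during which the arm holds its last target. There are 200 camera calls.

TASK

Lift the bored candle off the bed of the wick borer and stand it upright on the slatted wooden cooling rack, letting it go there. Then stand the solid rectangular wax blank upright on the bed, long side along the long stop, and push it fully home into the corner, flat against both metal stops at once with both spring plungers pushed right in; the springs would push it off again, so the program finishes while the gripper is still holding the blank there on the bed and pushing it firmly against both stops. Leave the other things on the bench where they are.

Things in the scene. Friction and masses are not known exactly. Their poses are not given: they have to be found in the camera images.
- nest (a point): point on the wick borer's bed under the middle of a candle that is home; the 14 mm bore hole is here. Axes: x level towards the long stop, y level towards the short stop, z up. The borer is a grey housing 170 x 150 mm with a flat steel bed 60 mm above the bench, fixed. The clear bed runs 103 mm to -x and 93 mm to -y from here. Both stops: 14 mm thick, 24 mm above the bed. Bed and stops are slippery.
- stop_long: aluminium bar along the borer's y, on the far side of the bed; its inner face lies at x = +23 mm of point nest, from y = -67 to +25 mm. The origin of this body is not on the bar: it is the middle of the borer's underside, 22 mm to -x, 22 mm to -y and 60 mm below point nest.
- stop_short: aluminium bar along the borer's x, on the left side of the bed seen from the borer's front; its inner face lies at y = +33 mm of point nest, from x = -34 to +15 mm. Origin as of stop_long.
- plunger_long (a joint): round spring plunger (9 mm) standing 5 mm out of the long stop at point nest's y = 0, 13 mm above the bed: 0 = out, 0.005 m = pushed in flush with the stop; the spring pushes back with 0.6 N when out and 1.4 N when flush
- plunger_short (a joint): the same in the short stop, at point nest's x = -8 mm
- bored_mid (a point): centre (half-way up) of the bored candle that now stands loose on the borer's bed, near the corner but off the stops: cream wax block 46 mm (own x) x 66 mm (own y) x 72 mm high with an 8 mm hole down its middle, 0.19 kg; z axis up. Above the 24 mm stops its sides are free for the fingers (the upper 48 mm).
- bored: the bored candle itself, origin at the middle of its underside
- blank_mid (a point): centre (half-way up) of the wax blank that stands upright on the bench: cream block of the same size, 46 mm (own x) x 66 mm (own y) x 72 mm high, solid, no hole, about 0.2 kg; z axis up
- blank: the wax blank itself, origin at the middle of its underside
- rack_top (a point): middle of the top of the cooling rack: six pale wooden slats, 124 mm (its x) x 110 mm (its y), top 18 mm above the bench, fixed to the bench; z up. A group of round moulds, up to 180 mm high, stands at least 30 mm behind it
- wax_urn: fixed black wax urn standing behind the borer to the right: a drum about 240 mm across with two side handles and a lid, 0.4 m tall in all, with a tap towards the robot and a mould under the tap; keep clear of it. Origin at the middle of its underside.
- cup: bystander: steel cup, 64 mm across, 71 mm high, origin at the middle of its underside
- mould_a: bystander: round silicone mould, 68 mm across, 85 mm high, stands near the blank, origin at the middle of its underside
- mould_b: bystander: round silicone mould, 67 mm across, 86 mm high, stands near the rack, origin at the middle of its underside
- tin: bystander: closed tinplate box 77 x 124 x 48 mm behind the borer, origin at the middle of its underside
- thermometer: bystander: probe thermometer lying flat in front, 203 mm long along its y, 16 mm high, origin at its middle
- pliers: bystander: pliers lying flat at the right, 172 mm long along x, 12 mm high, origin at their middle
Not all that is in view belongs to the job. Leave any turquoise look-alike of the blank alone.

How it is judged:
By the outcome, as a careful person would: the job done as asked, in the order asked, and still so for the second after the job is handed in, while the arm keeps its last pose, push and grip.
It also fails if it takes over 58 s, if anything falls off the work surface, if the arm or the gripper's body presses on something with over 40 N, if the wrist force passes 120 N, or if a joint passes its speed limit or range.

## Working session

There is one attempt and no reset: what is moved stays moved. The work goes in short steps, Python scripts to look and compute and a tool call to move; the robot and the scene stay as the last step left them, time stands still between calls to the robot, and variables do not carry over. Pictures are saved under pics/ and viewed, at most 10 in all, crops included, and the job is handed in when it is done.

Besides the shell and the picture viewer there is one more tool, called after ">>>" as name(argument=value, ...) on one line, values as JSON. jog_arm: Moves the arm, as the interface text tells. Its arguments: {"type":"object","properties":{"plan":{"type":"string"},"grip_force":{"type":"number"}},"required":["plan"]}

```bash
mkdir -p pics
cat > h.py <<'E'
import numpy as np, cv2
from rig import env, imaging, job, models
def f(im): return im["pixels"].shape[0]/2/np.tan(np.radians(im["fov_y"])/2)
def pts(im):
    d=im["depth"]; v,u=np.mgrid[:d.shape[0],:d.shape[1]]; k=f(im)
    c=np.stack([(u-im["cx"])/k*d,(v-im["cy"])/k*d,d],-1); T=np.array(im["world_from_camera"])
    p=c@T[:3,:3].T+T[:3,3]; p[d==0]=np.nan; return p
def ray(im,px,z):
    k=f(im);T=np.array(im["world_from_camera"]);r=T[:3,:3]@np.array([(px[0]-im["cx"])/k,(px[1]-im["cy"])/k,1]);o=T[:3,3]
    return o+r*(z-o[2])/r[2]
def save(im,n): cv2.imwrite(f"pics/{n}.png",cv2.cvtColor(im["pixels"],cv2.COLOR_RGB2BGR))
def rect(P,m,z0,z1):
    q=P[m&(P[...,2]>z0)&(P[...,2]<z1)][:,:2].astype(np.float32)
    r=cv2.minAreaRect(q*1000); b=cv2.boxPoints(r); return r,len(q)
E
python3 - <<'E'
from h import *
np.set_printoptions(precision=4,suppress=True)
for c in ["scene","top"]:
    im=imaging.get_image(c); save(im,c+"0"); P=pts(im); print(c,f(im),np.array(im["world_from_camera"])[:3,3])
    for q in ["nest","bored_mid","blank_mid","rack_top","cup","mould_a","tin","wax_urn"]:
        for r in models.tip_of(c,q)[:3]:
            a=r["at"]; print(q,np.round(a),round(r["confidence"],2),P[int(np.clip(a[1],0,419)),int(np.clip(a[0],0,559))])
print(env.observe()["position"],env.observe()["tool_rot"],env.tcp_to_grasp)
E
```

```text
scene 513.2574479368499 [-0.453  -0.7513  1.1348]
nest [246. 195.] 0.86 [ 0.4798 -0.0835  0.124 ]
bored_mid [244. 197.] 0.56 [ 0.4806 -0.0716  0.1141]
blank_mid [308. 286.] 0.78 [ 0.3109 -0.3834  0.0722]
blank_mid [329. 229.] 0.7 [ 0.5386 -0.3298  0.0575]
blank_mid [350. 268.] 0.6 [ 0.4431 -0.4458  0.0423]
rack_top [190. 189.] 0.68 [0.5091 0.1643 0.0187]
mould_a [302. 257.] 0.8 [ 0.4156 -0.3098  0.038 ]
mould_a [145. 222.] 0.8 [0.2998 0.175  0.0421]
tin [257. 180.] 0.76 [ 0.6533 -0.009   0.0298]
tin [304. 260.] 0.31 [ 0.411  -0.3156  0.0331]
top 399.0733300813662 [ 0.4242 -0.1646  1.1226]
nest [228. 209.] 0.78 [ 0.5441 -0.0393  0.0599]
bored_mid [239. 222.] 0.88 [ 0.5089 -0.0711  0.0738]
bored_mid [228. 212.] 0.67 [ 0.5336 -0.0366  0.0564]
blank_mid [348. 292.] 0.95 [ 0.3315 -0.3601  0.0705]
blank_mid [406. 275.] 0.79 [ 0.3813 -0.5082  0.075 ]
rack_top [152. 210.] 0.58 [0.5409 0.1764 0.0149]
cup [367. 238.] 0.66 [ 0.4729 -0.4104  0.0681]
mould_a [319. 248.] 0.92 [ 0.4459 -0.2824  0.0769]
mould_a [141. 287.] 0.87 [0.3363 0.1694 0.088 ]
tin [214. 164.] 0.74 [0.6663 0.0084 0.0448]
wax_urn [214. 165.] 0.41 [0.6639 0.0086 0.0429]
[0.2322 0.4986 0.2313] [[-0.9065  0.4221  0.    ]
 [ 0.4221  0.9065 -0.    ]
 [-0.      0.     -1.    ]] -0.0187
```

View pics/top0.png

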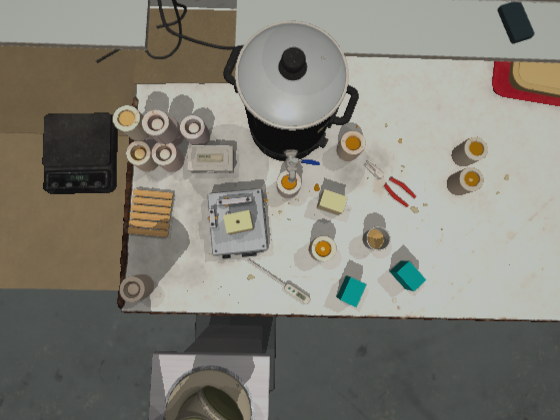

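View pics/scene0.png

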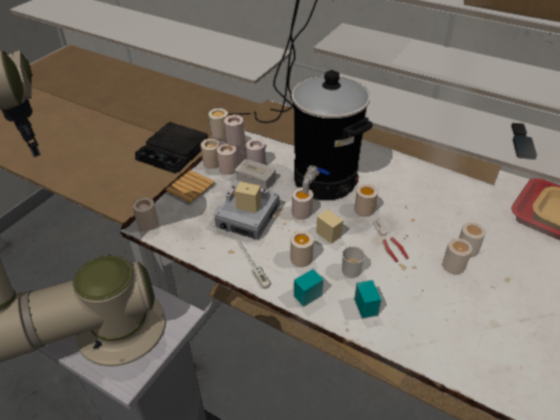

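The top view shows the bored candle (cream with hole, on the borer) at (238,222), the cream blank at (332,202), and turquoise look-alikes at (351,290) and (407,275). The rack is at (151,212). My choice is the cream blocks; I'll check them in a close crop and measure.

Run:
```python
from h import *
np.set_printoptions(precision=4,suppress=True)
im=imaging.get_image("top"); P=pts(im); px=im["pixels"]
cv2.imwrite("pics/crop1.png",cv2.cvtColor(cv2.resize(px[150:270,190:350],None,fx=5,fy=5,interpolation=cv2.INTER_CUBIC),cv2.COLOR_RGB2BGR))
def box(u0,u1,v0,v1):
    m=np.zeros(px.shape[:2],bool); m[v0:v1,u0:u1]=1; return m
print("bored",rect(P,box(220,258,205,240),.122,.15))
print("blank",rect(P,box(315,352,185,218),.066,.085))
r=rect(P,box(120,180,180,240),.012,.024);print("rack",r)
r=rect(P,box(200,275,188,262),.05,.068);print("bed",r)
r=rect(P,box(200,275,188,262),.078,.092);print("stops",r,cv2.boxPoints(r[0]))
m=box(200,275,188,262)&(P[...,2]>.078)&(P[...,2]<.092); print(P[m][::6])
```

```text
bored (((504.6370544433594, -72.57868957519531), (46.526737213134766, 66.16484069824219), 12.958145141601562), 494)
blank (((570.6848754882812, -319.2267150878906), (66.23625183105469, 46.093414306640625), 72.71468353271484), 430)
rack (((533.4273071289062, 190.17715454101562), (131.60580444335938, 150.84732055664062), 86.64582824707031), 1523)
bed (((511.2979736328125, -64.49446868896484), (167.7617950439453, 148.40652465820312), 7.3728861808776855), 2449)
stops (((523.0269165039062, -49.494171142578125), (93.51346588134766, 112.6644515991211), 5.595236301422119), 319) [[ 471.0006    2.0109]
 [ 481.9853 -110.1168]
 [ 575.0532 -100.9992]
 [ 564.0685   11.1284]]
[[ 0.5745 -0.0958  0.0843]
 [ 0.5714 -0.0802  0.0843]
 [ 0.572  -0.0958  0.0829]
 [ 0.5678 -0.0464  0.0848]
 [ 0.5685 -0.0618  0.0828]
 [ 0.5684 -0.0779  0.0865]
 [ 0.5688 -0.0935  0.0861]
 [ 0.5649 -0.0226  0.0819]
 [ 0.565  -0.0386  0.0845]
 [ 0.5655 -0.0542  0.0836]
 [ 0.5658 -0.07    0.0847]
 [ 0.5662 -0.0857  0.0849]
 [ 0.567  -0.1012  0.0819]
 [ 0.5623 -0.0254  0.0822]
 [ 0.5623 -0.0414  0.0854]
 [ 0.5628 -0.057   0.0849
[... 328 characters left out ...]
 0.5584 -0.0779  0.0819]
 [ 0.5542 -0.0232  0.083 ]
 [ 0.5546 -0.0388  0.0828]
 [ 0.5556 -0.0567  0.0789]
 [ 0.5515 -0.026   0.0836]
 [ 0.5408 -0.0024  0.0802]
 [ 0.5384 -0.0049  0.0788]
 [ 0.5353 -0.0057  0.0826]
 [ 0.5324 -0.0061  0.085 ]
 [ 0.5303 -0.0056  0.0805]
 [ 0.5271 -0.0038  0.0851]
 [ 0.5248 -0.0034  0.0816]
 [ 0.5218 -0.0042  0.086 ]
 [ 0.5194 -0.0066  0.0843]
 [ 0.5171 -0.0062  0.0812]
 [ 0.5141 -0.007   0.0853]
 [ 0.5086  0.0031  0.0855]
 [ 0.5062  0.0006  0.0845]
 [ 0.5038  0.0036  0.0809]
 [ 0.506  -0.1061  0.0875]
 [ 0.5016 -0.0093  0.0798]
 [ 0.4986 -0.0101  0.0845]
 [ 0.4961 -0.01    0.0826]
 [ 0.4936 -0.0098  0.081 ]
 [ 0.4851 -0.091   0.0833]
 [ 0.4764 -0.0523  0.0824]]
```

View pics/crop1.png

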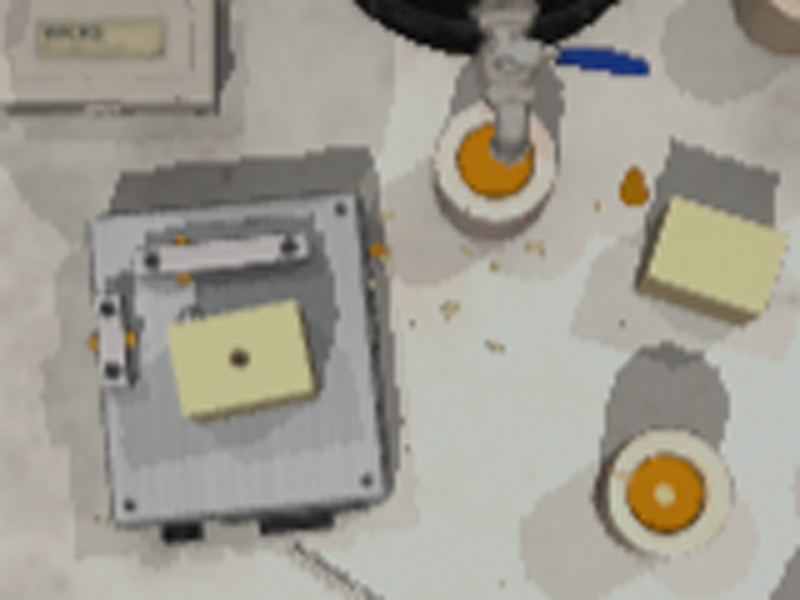

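Crop: the bored candle has the hole, at crop (240,358); the solid cream blank is at (712,260). The stops run along the far edge (220,255) and left edge (112,340). The choice is confirmed. Next: the rack, clearances, and the first move numbers.

```bash
cat >> h.py <<'E'
def go(x,y,z,yang):
    "delta in tool axes now: turn about tool z first (deg), then shift in the NEW axes (cm), to TCP x,y,z with tool y at yang deg"
    s=env.observe(); R=np.array(s["tool_rot"]); p=np.array(s["position"])
    cur=np.degrees(np.arctan2(R[1,1],R[0,1])); rz=-((yang-cur+90)%180-90)
    a=np.radians(cur-rz); Y=np.array([np.cos(a),np.sin(a),0]); Z=np.array([0,0,-1.]); X=np.cross(Y,Z)
    d=np.array([x,y,z])-p; print("rz %.2f shift_new %s shift_old %s tilt %s"%(rz,np.round(100*np.array([X@d,Y@d,Z@d]),2),np.round(100*R.T@d,2),np.round(R[:,2],4)))
E
python3 - <<'E'
from h import *
np.set_printoptions(precision=3,suppress=True)
im=imaging.get_image("top"); P=pts(im); hsv=cv2.cvtColor(im["pixels"],cv2.COLOR_RGB2HSV)
m=np.zeros(hsv.shape[:2],bool); m[183:243,124:180]=1
m&=(hsv[...,1]>70)&(P[...,2]>.010)&(P[...,2]<.03); print("rack",rect(P,m,.01,.03))
q=P[(P[...,2]>.1)]
for n,c in [("blank",(.571,-.319)),("nest",(.53,-.04)),("rack",(.53,.18))]:
    d=np.hypot(q[:,0]-c[0],q[:,1]-c[1]); i=np.argsort(d)
    for lo,hi in[(.1,.13),(.13,.2),(.2,.5)]:
        k=[j for j in i if lo<q[j,2]<hi and d[j]>.04][:1]; print(n,lo,[(q[j],round(d[j],3)) for j in k])
im=imaging.get_image("scene");P=pts(im);q=P[(P[...,2]>.1)&(P[...,1]<.25)&(P[...,0]>.25)]
for n,c in [("blank",(.571,-.319)),("rack",(.53,.18))]:
    d=np.hypot(q[:,0]-c[0],q[:,1]-c[1]); j=np.argmin(d); print(n,q[j],d[j])
go(.505,-.073,.231,13)
E
```

```text
rack (((527.322998046875, 191.5010986328125), (131.93064880371094, 164.4910430908203), 87.10103607177734), 1601)
blank 0.1 [(array([ 0.621, -0.215,  0.108]), np.float64(0.116))]
blank 0.13 [(array([ 0.647, -0.27 ,  0.165]), np.float64(0.09))]
blank 0.2 [(array([ 0.708, -0.301,  0.287]), np.float64(0.138))]
nest 0.1 [(array([ 0.509, -0.074,  0.107]), np.float64(0.04))]
nest 0.13 [(array([ 0.491, -0.05 ,  0.133]), np.float64(0.04))]
nest 0.2 [(array([ 0.693, -0.136,  0.335]), np.float64(0.189))]
rack 0.1 [(array([0.706, 0.135, 0.118]), np.float64(0.182))]
rack 0.13 [(array([0.707, 0.141, 0.151]), np.float64(0.181))]
rack 0.2 [(array([ 0.729, -0.096,  0.332]), np.float64(0.34))]
blank [ 0.641 -0.272  0.17 ] 0.08487898895356914
rack [0.704 0.191 0.113] 0.17399615688984046
rz 52.03 shift_new [-61.83  13.72   0.03] shift_old [-48.86 -40.3    0.03] tilt [ 0. -0. -1.]
```

>>> jog_arm(plan="0 0 6.5 -4 0 0 0;0 0 6.5 0 0 0 0;0 0 6.5 0 0 0 0;0 0 6.5 0 0 0 0;0 0 6.5 0 0 0 0;0 0 6.5 0 0 0 0;0 0 6.5 0 0 0 0;0 0 6.5 0 0 0 0;0 0 0 -3.9 0.8 0 0;0 0 0 -3.9 0.8 0 0")

```text
time_s: 1.88
position: [0.3013, 0.4092, 0.231]
tool_rot: [[-0.228, 0.974, -0.0], [0.974, 0.228, -0.0], [-0.0, -0.0, -1.0]]
ft_force: [0.9, -0.1, -0.2]
grip_width: 0.085
gripper_force: 0.0
```

>>> jog_arm(plan="0 0 0 -3.9 0.8 0 0;0 0 0 -3.9 0.8 0 0;0 0 0 -3.9 0.8 0 0;0 0 0 -3.9 0.8 0 0;0 0 0 -3.9 0.8 0 0;0 0 0 -3.9 0.8 0 0;0 0 0 -3.9 0.8 0 0;0 0 0 -3.9 0.8 0 0;0 0 0 -3.9 0.8 0 0;0 0 0 -3.9 0.8 0 0")

```text
time_s: 2.72
position: [0.4679, 0.0454, 0.2315]
tool_rot: [[-0.225, 0.974, 0.001], [0.974, 0.225, -0.0], [-0.0, 0.001, -1.0]]
ft_force: [1.0, 0.6, 0.0]
grip_width: 0.0854
gripper_force: 0.0
```

Run:
```python
from h import *
np.set_printoptions(precision=4,suppress=True)
im=imaging.get_image("wrist"); save(im,"w1"); P=pts(im); s=env.observe(); print(s["position"],s["time_s"])
T=np.array(im["world_from_camera"]); print("cam in tool",np.array(s["tool_rot"]).T@(T[:3,3]-s["position"]))
ok=(P[...,2]>.122)&(P[...,2]<.145); print("bored",rect(P,ok,.122,.145))
im=imaging.get_image("top");t=pts(im)[205:240,215:262]; 
go(.505,-.073,.231,13)
```

```text
[0.4709 0.04   0.2313] 2.7667
cam in tool [ 0.0791 -0.0008 -0.1435]
bored (((586.7344360351562, -104.87774658203125), (77.25135803222656, 254.4828338623047), 67.34983825683594), 3633)
rz -0.30 shift_new [-12.1    0.85   0.01] shift_old [-12.1    0.92   0.03] tilt [ 0.0007 -0.0011 -1.    ]
```

View pics/w1.png

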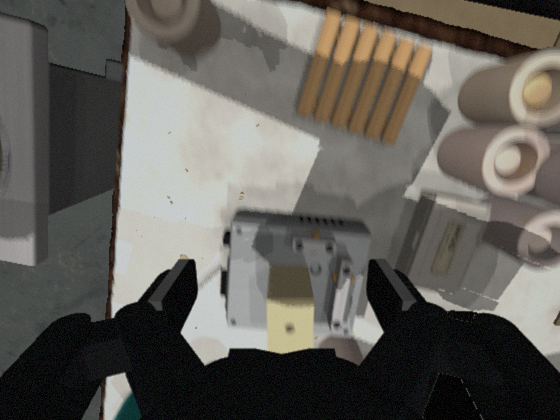

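The wrist view shows the bored candle at (290,310) ahead, the rack at (365,75) and the moulds to the right. The camera sits on the tool's +x side. I'll go above the candle and down.

>>> jog_arm(plan="0 0 -0.3 -3.5 0.3 0 0;0 0 0 -3.5 0.3 0 0;0 0 0 -3.0 0.3 0 0;0 0 0 -2.1 0 0 0;0 0 0 0 0 3 0;0 0 0 0 0 3 0;0 0 0 0 0 2.5 0;0 0 0 0 0 0 0;0 0 0 0 0 0 0")

```text
time_s: 3.57
position: [0.5037, -0.0678, 0.1463]
tool_rot: [[-0.231, 0.973, -0.002], [0.973, 0.231, 0.001], [0.001, -0.001, -1.0]]
ft_force: [0.1, -0.1, -0.1]
grip_width: 0.0848
gripper_force: 0.0
```

Run:
```python
from h import *
np.set_printoptions(precision=4,suppress=True)
go(.505,-.073,.095,13); print(env.observe()["q"])
im=imaging.get_image("scene");P=pts(im)
im2=imaging.get_image("top");P=np.vstack([P.reshape(-1,3),pts(im2).reshape(-1,3)])
q=P[(P[:,2]>.09)&(abs(P[:,1]+.25)<.1)&(P[:,0]>.5)&(P[:,0]<.7)]
th=np.radians(-17.3);Y=np.array([np.cos(th),np.sin(th)]);X=np.array([-np.sin(th),np.cos(th)])
d=q[:,:2]-[.571,-.319]; a=np.c_[d@X,d@Y,q[:,2]]
for lo in(.09,.12,.15,.18,.21,.25):
    b=a[(a[:,2]>lo)&(a[:,2]<lo+.03)]; 
    if len(b): print(lo,"toolx min",b[b[:,0].argmin()],"tooly min",b[b[:,1].argmin()], "maxz",b[:,2].max())
```

```text
rz 0.36 shift_new [-0.53  0.01  5.13] shift_old [-0.54  0.01  5.13] tilt [-0.0017  0.0007 -1.    ]
[-21.0346  22.442   88.7236   0.0018  68.9366 -34.3908]
0.09 toolx min [0.0996 0.1027 0.107 ] tooly min [0.1132 0.0023 0.0913] maxz 0.1199723429524795
0.12 toolx min [0.0994 0.1035 0.1466] tooly min [0.1226 0.0062 0.1235] maxz 0.1499808907162995
0.15 toolx min [0.0653 0.0525 0.1675] tooly min [0.1144 0.0392 0.1571] maxz 0.17986848082001572
0.18 toolx min [0.0957 0.1051 0.1827] tooly min [0.1665 0.0593 0.1937] maxz 0.20999491889861233
0.21 toolx min [0.0912 0.1044 0.2303] tooly min [0.1733 0.0605 0.2268] maxz 0.23984612644520775
0.25 toolx min [0.0951 0.1043 0.2748] tooly min [0.1698 0.0591 0.2796] maxz 0.27998659934786085
```

>>> jog_arm(plan="0 0 0.3 -0.5 0 1 0;0 0 0 0 0 1.5 0;0 0 0 0 0 1.5 0;0 0 0 0 0 1.1 0;0 0 0 0 0 0 0;0 0 0 0 0 0 0;0 0 0 0 0 0 255;0 0 0 0 0 0 255;0 0 0 0 0 0 255;0 0 0 0 0 0 255", grip_force=40)

```text
time_s: 4.5
position: [0.5055, -0.0733, 0.0961]
tool_rot: [[-0.226, 0.974, 0.001], [0.974, 0.226, -0.001], [-0.001, 0.001, -1.0]]
ft_force: [0.4, -0.3, 2.4]
grip_width: 0.0453
gripper_force: 41.4
```

>>> jog_arm(plan="0 0 0 0 0 0 255;0 0 0 0 0 0 255;0 0 0 0 0 0 255;0 0 0 0 0 0 255;0 0 0 0 0 0 255;0 0 0 0 0 0 255")

```text
time_s: 5.0
position: [0.5055, -0.0734, 0.0961]
tool_rot: [[-0.226, 0.974, 0.001], [0.974, 0.226, -0.001], [-0.001, 0.001, -1.0]]
ft_force: [-0.5, -0.6, 6.0]
grip_width: 0.0455
gripper_force: 42.0
```

>>> jog_arm(plan="0 0 0 0 0 -0.5 255;0 0 0 0 0 -1.5 255;0 0 0 0 0 -2 255;0 0 0 0 0 -2 255;0 0 0 0 0 -2 255;0 0 0 0 0 0 255;0 0 0 0 0 0 255;0 0 0 0 0 0 255")

```text
time_s: 5.67
position: [0.5045, -0.073, 0.1742]
tool_rot: [[-0.225, 0.974, -0.002], [0.974, 0.225, 0.001], [0.001, -0.002, -1.0]]
ft_force: [1.1, 0.8, -1.8]
grip_width: 0.0454
gripper_force: 41.6
```

Run:
```python
from h import *
np.set_printoptions(precision=4,suppress=True)
s=env.observe();print(s["grip_width"],s["ft_force"],s["position"])
im=imaging.get_image("top"); px=im["pixels"]; k=px.copy()
for c in [(151.5,212)]: print("rack c",ray(im,c,.018))
hsv=cv2.cvtColor(px,cv2.COLOR_RGB2HSV); m=((hsv[...,1]>75)&(hsv[...,2]>110)).astype(np.uint8); z=np.zeros_like(m); z[185:240,127:178]=m[185:240,127:178]
v,u=np.nonzero(cv2.morphologyEx(z,cv2.MORPH_OPEN,np.ones((3,3))))
w=np.array([ray(im,(a,b),.018)[:2] for a,b in zip(u,v)],np.float32)*1000; print(cv2.minAreaRect(w),u.min(),u.max(),v.min(),v.max())
P=pts(im); r=P[185:240,127:178]; print("bed rect",rect(P,np.ones(px.shape[:2],bool)&(P[...,0]<.62)&(P[...,1]<.03)&(P[...,1]>-.15)&(P[...,0]>.4),.054,.067))
cv2.imwrite("pics/rk.png",cv2.cvtColor(cv2.resize(px[170:270,110:270],None,fx=5,fy=5,interpolation=cv2.INTER_CUBIC),cv2.COLOR_RGB2BGR))
go(.53,.178,.166,-3)
```

```text
0.04541603215702263 [ 1.0599  0.801  -1.7588] [ 0.5045 -0.073   0.1742]
rack c [0.5322 0.1763 0.018 ]
((531.0320434570312, 180.61012268066406), (108.5272445678711, 124.6279525756836), 86.12980651855469) 128 171 189 235
bed rect (((511.869140625, -64.91043090820312), (165.57717895507812, 142.86000061035156), 6.267674446105957), 803)
rz 16.02 shift_new [25.2   1.24  0.8 ] shift_old [23.87  8.15  0.82] tilt [-0.0025  0.001  -1.    ]
```

View pics/rk.png

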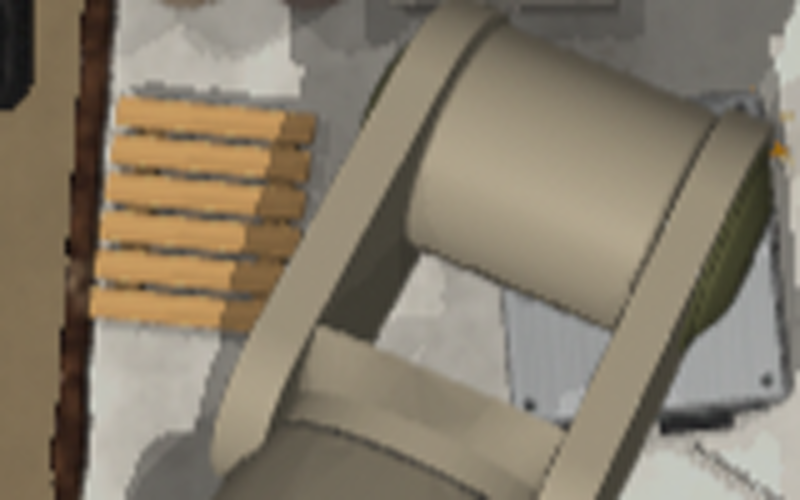

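The crop shows the rack at crop (205,215), yaw about -4°, which the fit confirms: (0.531, 0.180). The candle is held. Next, above the rack.

>>> jog_arm(plan="0 0 6 0 0 0 255;0 0 6 0 0 0 255;0 0 5 0 0 0 255;0 0 0 3.6 0.1 0 255;0 0 0 3.6 0.1 0 255;0 0 0 3.6 0.2 0 255;0 0 0 3.6 0.2 0 255;0 0 0 3.6 0.2 0 255;0 0 0 3.6 0.2 0 255;0 0 0 3.6 0.2 0 255")

```text
time_s: 6.55
position: [0.5339, 0.1791, 0.1739]
tool_rot: [[0.069, 0.998, -0.003], [0.998, -0.069, -0.0], [-0.0, -0.003, -1.0]]
ft_force: [1.6, -0.5, -0.8]
grip_width: 0.0455
gripper_force: 41.6
```

>>> jog_arm(plan="0 0 0 0 0 0 255;0 0 0 0 0 0 255;0 0 0 0 0 0 255;0 0 0 0 0 0 255")

```text
time_s: 6.88
position: [0.5343, 0.1763, 0.1747]
tool_rot: [[0.07, 0.998, -0.001], [0.998, -0.07, -0.0], [-0.001, -0.001, -1.0]]
ft_force: [0.3, -0.4, -1.9]
grip_width: 0.0455
gripper_force: 41.6
```

Run:
```python
from h import *
go(.529,.180,.057,-4)
im=imaging.get_image("wrist"); save(im,"w2")
```

```text
rz -0.04 shift_new [ 0.33 -0.56 11.77] shift_old [ 0.34 -0.54 11.77] tilt [-1.4e-03 -4.0e-04 -1.0e+00]
```

View pics/w2.png

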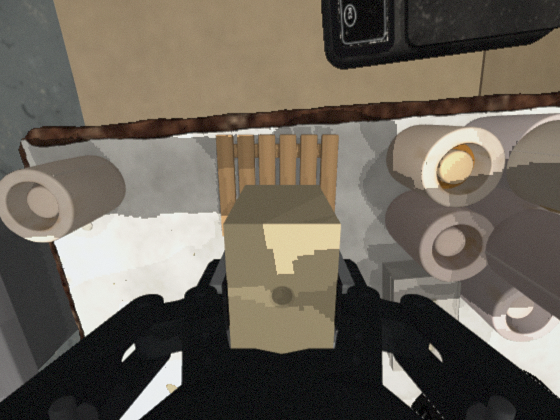

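The candle at (283,285) is in the gripper, square to the rack at (278,170), with the moulds clear to the right. Lowering now.

>>> jog_arm(plan="0 0 0 0.3 -0.5 2 255;0 0 0 0 0 2.5 255;0 0 0 0 0 2.5 255;0 0 0 0 0 2 255;0 0 0 0 0 1.5 255;0 0 0 0 0 0.8 255;0 0 0 0 0 0.3 255;0 0 0 0 0 0 255;0 0 0 0 0 0.2 255;0 0 0 0 0 0 255")

```text
time_s: 7.77
position: [0.5301, 0.1806, 0.058]
tool_rot: [[0.069, 0.998, 0.001], [0.998, -0.069, 0.0], [0.0, 0.001, -1.0]]
ft_force: [0.1, 0.0, -3.1]
grip_width: 0.0454
gripper_force: 41.6
```

>>> jog_arm(plan="0 0 0 0 0 0.1 255;0 0 0 0 0 0 255;0 0 0 0 0 0 255;0 0 0 0 0 0 255")

```text
time_s: 8.1
position: [0.5298, 0.1808, 0.0566]
tool_rot: [[0.069, 0.998, 0.0], [0.998, -0.069, 0.0], [0.0, 0.0, -1.0]]
ft_force: [-0.1, -1.4, -2.2]
grip_width: 0.0457
gripper_force: 41.6
```

>>> jog_arm(plan="0 0 0 0 0 0.1 255;0 0 0 0 0 0 255;0 0 0 0 0 0 255;0 0 0 0 0 0.1 255;0 0 0 0 0 0 255;0 0 0 0 0 0 255")

```text
time_s: 8.6
position: [0.5297, 0.1807, 0.0542]
tool_rot: [[0.069, 0.998, -0.0], [0.998, -0.069, -0.0], [-0.0, -0.0, -1.0]]
ft_force: [0.1, 0.4, -1.4]
grip_width: 0.0453
gripper_force: 41.6
```

>>> jog_arm(plan="0 0 0 0 0 0.1 255;0 0 0 0 0 0 255;0 0 0 0 0 0 255;0 0 0 0 0 0 255")

```text
time_s: 8.93
position: [0.5298, 0.1808, 0.0541]
tool_rot: [[0.069, 0.998, 0.001], [0.998, -0.069, 0.0], [0.0, 0.001, -1.0]]
ft_force: [-2.5, -0.4, 6.2]
grip_width: 0.0455
gripper_force: 42.3
```

>>> jog_arm(plan="0 0 0 0 0 0.1 255;0 0 0 0 0 0 255;0 0 0 0 0 0 255;0 0 0 0 0 0 255")

```text
time_s: 9.27
position: [0.5298, 0.1807, 0.0541]
tool_rot: [[0.069, 0.998, 0.001], [0.998, -0.069, 0.0], [0.0, 0.001, -1.0]]
ft_force: [-5.6, -0.3, 15.1]
grip_width: 0.0453
gripper_force: 43.5
```

Seated (15 N). Relieving the force, opening, going up.

>>> jog_arm(plan="0 0 0 0 0 -0.2 255;0 0 0 0 0 0 255;0 0 0 0 0 0 0;0 0 0 0 0 0 0;0 0 0 0 0 0 0;0 0 0 0 0 0 0;0 0 0 0 0 0 0;0 0 0 0 0 0 0;0 0 0 0 0 0 0;0 0 0 0 0 0 0")

```text
time_s: 10.1
position: [0.5298, 0.1807, 0.0543]
tool_rot: [[0.069, 0.998, -0.0], [0.998, -0.069, -0.0], [-0.0, -0.0, -1.0]]
ft_force: [0.3, 0.3, 0.1]
grip_width: 0.0854
gripper_force: 0.0
```

>>> jog_arm(plan="0 0 0 0 0 -0.5 0;0 0 0 0 0 -1.5 0;0 0 0 0 0 -3 0;0 0 0 0 0 -4 0;0 0 0 0 0 -4 0;0 0 0 0 0 -3 0;0 0 0 0 0 0 0;0 0 0 0 0 0 0")

```text
time_s: 10.77
position: [0.5301, 0.1808, 0.2161]
tool_rot: [[0.069, 0.998, 0.004], [0.998, -0.069, 0.0], [0.001, 0.004, -1.0]]
ft_force: [-0.2, -0.5, -0.7]
grip_width: 0.0854
gripper_force: 0.0
```

Run:
```python
from h import *
im=imaging.get_image("wrist"); save(im,"w3"); P=pts(im)
print("candle",rect(P,np.ones(P.shape[:2],bool)&(abs(P[...,0]-.53)<.06)&(abs(P[...,1]-.18)<.06),.082,.1), "rack",rect(P,(abs(P[...,0]-.53)<.08)&(abs(P[...,1]-.18)<.08),.0135,.024))
c=np.array([.5707,-.3192])-.006*np.array([.297,.955]); print(c); go(c[0],c[1],.22,-17.3)
```

```text
candle (((531.107666015625, 182.5994873046875), (66.12354278564453, 46.12575912475586), 86.07009887695312), 3220) rack (((530.9261474609375, 181.3055419921875), (108.85494995117188, 124.2136001586914), 85.96231079101562), 5103)
[ 0.568918 -0.32493 ]
rz 13.33 shift_new [-47.1   18.8   -0.57] shift_old [-50.17   7.43  -0.57] tilt [ 1.e-04  0.e+00 -1.e+00]
```

View pics/w3.png

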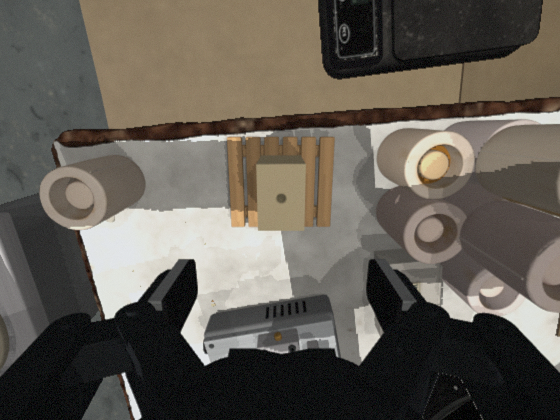

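The bored candle stands upright in the middle of the rack at (281,195). On the way to the blank I'll stop to measure the borer from close by.

>>> jog_arm(plan="0 0 6.7 0 0 0 0;0 0 6.6 0 0 0 0;0 0 0 -3.6 1 0 0;0 0 0 -3.6 1 0 0;0 0 0 -3.6 1 0 0;0 0 0 -2.6 0.6 0 0;0 0 0 0 0 0 0;0 0 0 0 0 0 0;0 0 0 0 0 0 0")

```text
time_s: 11.57
position: [0.524, 0.0426, 0.2133]
tool_rot: [[0.297, 0.955, -0.002], [0.955, -0.297, 0.001], [0.0, -0.002, -1.0]]
ft_force: [-0.4, 0.9, -0.6]
grip_width: 0.0853
gripper_force: 0.0
```

```bash
cat > st.py <<'E'
from h import *
np.set_printoptions(precision=4,suppress=True)
im=imaging.get_image("wrist"); P=pts(im)
B=(P[...,0]>.40)&(P[...,0]<.63)&(P[...,1]<.04)&(P[...,1]>-.17)
r,n=rect(P,B,.055,.066); print("bed",r,n)
(c,(w,h),a)=r; a=a if w>h else a-90; th=np.radians(a); Rm=np.array([[np.cos(th),-np.sin(th)],[np.sin(th),np.cos(th)]])
nest=np.array(c)+Rm@[22,22]; print("yaw",a,"nest",nest)
q=P[B&(P[...,2]>.079)&(P[...,2]<.09)][:,:2]*1000; l=(q-nest)@Rm
L=l[(l[:,0]>18)&(l[:,0]<42)]; S=l[(l[:,1]>28)&(l[:,0]<17)]
rl=cv2.minAreaRect(L.astype(np.float32)); rs=cv2.minAreaRect(S.astype(np.float32))
print("long(exp c 30,-21 14x92)",rl,len(L)," short(exp c -9.5,40; 49x14)",rs,len(S))
E
python3 st.py
python3 - <<'E'
from h import *
print(env.observe()["position"]); go(.5689,-.3249,.22,-17.3)
E
```

```text
bed ((510.2413635253906, -63.91993713378906), (162.23556518554688, 143.89697265625), 7.261966228485107) 13009
yaw 7.261966228485107 nest [529.284  -39.3155]
long(exp c 30,-21 14x92) ((28.90911865234375, -20.168506622314453), (92.23342895507812, 21.466432571411133), 86.00979614257812) 1049  short(exp c -9.5,40; 49x14) ((-9.449474334716797, 40.76222229003906), (49.21976089477539, 14.388118743896484), 0.2963161766529083) 678
[0.52406312 0.04293839 0.21355524]
rz 0.08 shift_new [-33.79  15.22  -0.64] shift_old [-33.81  15.17  -0.67] tilt [-1.6e-03  5.0e-04 -1.0e+00]
```

>>> jog_arm(plan="0 0 0 -3.6 0 0 0;0 0 0 -3.4 1.9 0 0;0 0 0 -3.2 2.5 0 0;0 0 0 -3.0 2.5 0 0;0 0 0 -3.0 2.5 0 0;0 0 0 -3.0 2.5 0 0;0 0 0 -2.8 2.3 0 0;0 0 0 0 0 0 0;0 0 0 0 0 0 0;0 0 0 0 0 0 0")

```text
time_s: 12.45
position: [0.5947, -0.2087, 0.2138]
tool_rot: [[0.295, 0.955, -0.001], [0.955, -0.295, 0.001], [0.001, -0.001, -1.0]]
ft_force: [-0.4, 0.1, 1.0]
grip_width: 0.0856
gripper_force: 0.0
```

Run:
```python
from h import *
im=imaging.get_image("wrist"); P=pts(im); save(im,"w4")
(c,s,a),n=rect(P,(abs(P[...,0]-.57)<.06)&(abs(P[...,1]+.32)<.06),.064,.08); print(c,s,a,n)
print(env.observe()["position"]); go(.5689,-.3249,.13,-17.3)
```

```text
(570.052978515625, -317.99505615234375) (66.48668670654297, 45.96480941772461) 72.31641387939453 2213
[ 0.59466776 -0.20836524  0.21418975]
rz 0.14 shift_new [-11.89   1.01   8.42] shift_old [-11.9    0.98   8.41] tilt [-5.e-04  6.e-04 -1.e+00]
```

View pics/w4.png

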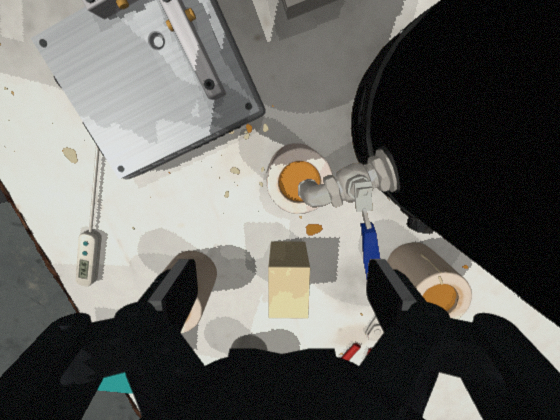

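The wrist view shows the blank at (289,280), the blue tap lever at (370,250) to its right, a mould at (432,285), and mould_a behind the left finger. Centre (0.570,-0.318), axis -17.7°.

>>> jog_arm(plan="0 0 0.4 -3 0.3 0 0;0 0 0 -3.5 0.3 0 0;0 0 0 -3.5 0.4 0 0;0 0 0 -1.6 0 0 0;0 0 0 0 0 1 0;0 0 0 0 0 3 0;0 0 0 0 0 3 0;0 0 0 0 0 1.5 0;0 0 0 0 0 0 0;0 0 0 0 0 0 0")

```text
time_s: 13.33
position: [0.5695, -0.3219, 0.1293]
tool_rot: [[0.302, 0.953, -0.001], [0.953, -0.302, 0.001], [0.001, -0.001, -1.0]]
ft_force: [0.9, -0.5, 0.8]
grip_width: 0.0856
gripper_force: 0.0
```

Run:
```python
from h import *
print(env.observe()["ft_force"]); go(.5687,-.322,.036,-17.7)
```

```text
[ 0.92854175 -0.48813602  0.82122069]
rz 0.13 shift_new [-0.03 -0.08  9.33] shift_old [-0.04 -0.07  9.33] tilt [-7.e-04  1.e-03 -1.e+00]
```

>>> jog_arm(plan="0 0 0 0 -0.1 1.5 0;0 0 0 0 0 2 0;0 0 0 0 0 2 0;0 0 0 0 0 2 0;0 0 0 0 0 1 0;0 0 0 0 0 0.8 0;0 0 0 0 0 0 0;0 0 0 0 0 0 0;0 0 0 0 0 0 255;0 0 0 0 0 0 255")

```text
time_s: 14.17
position: [0.5687, -0.3238, 0.0376]
tool_rot: [[0.303, 0.953, 0.002], [0.953, -0.303, -0.001], [-0.001, 0.002, -1.0]]
ft_force: [0.5, 0.1, 0.2]
grip_width: 0.0642
gripper_force: 0.0
```

>>> jog_arm(plan="0 0 0 0 0 0 255;0 0 0 0 0 0 255;0 0 0 0 0 0 255;0 0 0 0 0 0 255;0 0 0 0 0 0 255;0 0 0 0 0 0 255;0 0 0 0 0 0 255;0 0 0 0 0 0 255", grip_force=60)

```text
time_s: 14.83
position: [0.5685, -0.3237, 0.0372]
tool_rot: [[0.304, 0.953, 0.001], [0.953, -0.304, -0.001], [-0.001, 0.001, -1.0]]
ft_force: [-0.6, 1.0, 5.7]
grip_width: 0.0452
gripper_force: 62.8
```

>>> jog_arm(plan="0 0 0 0 0 -0.5 255;0 0 0 0 0 -1.5 255;0 0 0 0 0 -3 255;0 0 0 0 0 -4 255;0 0 0 0 0 -4 255;0 0 0 0 0 -4 255;0 0 0 0 -3 0 255;0 0 0 0 -4 0 255;0 0 0 0 -3 0 255;0 0 0 0 0 0 255")

```text
time_s: 15.67
position: [0.4684, -0.2906, 0.2063]
tool_rot: [[0.304, 0.953, -0.004], [0.953, -0.304, 0.003], [0.001, -0.004, -1.0]]
ft_force: [1.0, -0.1, -1.3]
grip_width: 0.0451
gripper_force: 62.8
```

Run:
```python
from h import *
s=env.observe();print(s["ft_force"],s["grip_width"],s["position"]); go(.513,-.0674,.2,7.4)
```

```text
[ 1.04615439 -0.14154925 -1.32724037] 0.0450593729459595 [ 0.46843991 -0.29062997  0.2063015 ]
rz -25.11 shift_new [21.56  7.29  0.63] shift_old [22.62 -2.54  0.67] tilt [-0.0038  0.0027 -1.    ]
```

>>> jog_arm(plan="0 0 -6.3 0 0 0 255;0 0 -6.3 0 0 0 255;0 0 -6.3 0 0 0 255;0 0 -6.2 0 0 0 255;0 0 0 3.6 1.2 0 255;0 0 0 3.6 1.2 0 255;0 0 0 3.6 1.2 0 255;0 0 0 3.6 1.2 0 255;0 0 0 3.6 1.2 0 255;0 0 0 3.6 1.3 0 255")

```text
time_s: 16.5
position: [0.5173, -0.0676, 0.2063]
tool_rot: [[-0.129, 0.992, -0.0], [0.992, 0.129, 0.0], [0.0, -0.0, -1.0]]
ft_force: [0.8, -0.4, -2.1]
grip_width: 0.0451
gripper_force: 62.7
```

>>> jog_arm(plan="0 0 0 0 0 0 255;0 0 0 0 0 0 255;0 0 0 0 0 0 255;0 0 0 0 0 0 255")

```text
time_s: 16.83
position: [0.5173, -0.0704, 0.2062]
tool_rot: [[-0.128, 0.992, -0.0], [0.992, 0.128, -0.0], [-0.0, -0.0, -1.0]]
ft_force: [-0.6, -0.5, -2.2]
grip_width: 0.045
gripper_force: 62.9
```

Run:
```python
from h import *
s=env.observe();print(s["ft_force"],s["grip_width"],s["position"]); go(.513,-.0674,.0985,7.4)
```

```text
[-0.63701874 -0.48877381 -2.16949911] 0.04496746045942727 [ 0.51729885 -0.07041633  0.20619568]
rz -0.04 shift_new [ 0.35 -0.39 10.77] shift_old [ 0.35 -0.38 10.77] tilt [-4.e-04 -1.e-04 -1.e+00]
```

>>> jog_arm(plan="0 0 0 0.3 -0.4 2 255;0 0 0 0 0 3 255;0 0 0 0 0 2.5 255;0 0 0 0 0 1.5 255;0 0 0 0 0 0.8 255;0 0 0 0 0 0.5 255;0 0 0 0 0 0 255;0 0 0 0 0 0.1 255;0 0 0 0 0 0 255;0 0 0 0 0 0 255")

```text
time_s: 17.67
position: [0.5134, -0.0673, 0.1031]
tool_rot: [[-0.129, 0.992, 0.002], [0.992, 0.129, -0.001], [-0.001, 0.001, -1.0]]
ft_force: [0.7, -0.1, -3.2]
grip_width: 0.0449
gripper_force: 62.8
```

>>> jog_arm(plan="0 0 0 0 0 0.1 255;0 0 0 0 0 0 255;0 0 0 0 0 0 255;0 0 0 0 0 0 255")

```text
time_s: 18.0
position: [0.5131, -0.067, 0.1014]
tool_rot: [[-0.129, 0.992, 0.0], [0.992, 0.129, -0.0], [-0.0, 0.0, -1.0]]
ft_force: [-0.1, 0.1, -2.5]
grip_width: 0.0455
gripper_force: 62.8
```

>>> jog_arm(plan="0 0 0 0 0 0.1 255;0 0 0 0 0 0 255;0 0 0 0 0 0 255;0 0 0 0 0 0 255")

```text
time_s: 18.33
position: [0.513, -0.067, 0.1003]
tool_rot: [[-0.129, 0.992, -0.0], [0.992, 0.129, 0.0], [0.0, -0.0, -1.0]]
ft_force: [-0.2, 0.3, -2.5]
grip_width: 0.0451
gripper_force: 62.8
```

>>> jog_arm(plan="0 0 0 0 0 0.2 255;0 0 0 0 0 0 255;0 0 0 0 0 0 255;0 0 0 0 0 0 255")

```text
time_s: 18.67
position: [0.513, -0.067, 0.0983]
tool_rot: [[-0.129, 0.992, -0.0], [0.992, 0.129, 0.0], [0.0, -0.0, -1.0]]
ft_force: [-0.3, 0.8, -2.1]
grip_width: 0.0452
gripper_force: 62.8
```

>>> jog_arm(plan="0 0 0 0 0 0.1 255;0 0 0 0 0 0 255;0 0 0 0 0 0 255;0 0 0 0 0 0 255")

```text
time_s: 19.0
position: [0.513, -0.067, 0.0973]
tool_rot: [[-0.129, 0.992, -0.0], [0.992, 0.129, 0.0], [0.0, -0.0, -1.0]]
ft_force: [-0.5, -0.2, -3.2]
grip_width: 0.0451
gripper_force: 63.0
```

>>> jog_arm(plan="0 0 0 0 0 0.05 255;0 0 0 0 0 0 255;0 0 0 0 0 0 255;0 0 0 0 0 0 255")

```text
time_s: 19.33
position: [0.5131, -0.067, 0.0972]
tool_rot: [[-0.129, 0.992, 0.0], [0.992, 0.129, -0.0], [-0.0, 0.0, -1.0]]
ft_force: [-2.5, 0.3, 5.5]
grip_width: 0.0454
gripper_force: 63.5
```

On the bed. Slide toward the corner, then check yaw against the stops.

>>> jog_arm(plan="0 0 0 0 0 -0.03 255;0 0 0 0.3 0.3 0 255;0 0 0 0.4 0.4 0 255;0 0 0 0.4 0.4 0 255;0 0 0 0.2 0.2 0 255;0 0 0 0 0 0 255;0 0 0 0 0 0 255;0 0 0 0 0 0 255")

```text
time_s: 20.0
position: [0.5245, -0.0522, 0.0972]
tool_rot: [[-0.13, 0.992, 0.001], [0.992, 0.13, 0.0], [0.0, 0.001, -1.0]]
ft_force: [0.9, 1.1, 3.4]
grip_width: 0.0452
gripper_force: 63.5
```

```bash
cat > lo.py <<'E'
from h import *
s=env.observe(); th=np.radians(7.4); R=np.array([[np.cos(th),-np.sin(th)],[np.sin(th),np.cos(th)]])
T=np.array(s["tool_rot"]); g=np.array(s["position"])[:2]-[.5295,-.039]
print("local TCP mm (home 0,-5.9)",(R.T@g*1000).round(2),"F local",(R.T@np.array(s["ft_force"])[:2]).round(2),"Fz",round(s["ft_force"][2],2),"torque",np.round(T.T@np.array(s["wrist_torque"]),3),"yaw",np.degrees(np.arctan2(T[1,1],T[0,1])).round(2),"t",s["time_s"],s["grip_width"])
E
python3 lo.py; python3 st.py
```

```text
local TCP mm (home 0,-5.9) [ -6.62 -12.48] F local [1.08 0.98] Fz 3.37 torque [-0.248  0.189  0.008] yaw 7.44 t 20.0 0.04515749951960759
bed ((525.19140625, -86.20220947265625), (186.68711853027344, 191.1838836669922), 7.312760353088379) 20222
yaw -82.68723964691162 nest [ 549.8127 -105.223 ]
long(exp c 30,-21 14x92) ((0.0, 0.0), (0.0, 0.0), 0.0) 0  short(exp c -9.5,40; 49x14) ((0.0, 0.0), (0.0, 0.0), 0.0) 0
```

>>> jog_arm(plan="0 0 0 0 0.2 0 255;0 0 0 0 0.2 0 255;0 0 0 0 0.1 0 255;0 0 0 0 0 0 255;0 0 0 0 0 0 255;0 0 0 0 0 0 255")

```text
time_s: 20.55
position: [0.5286, -0.0519, 0.0972]
tool_rot: [[-0.129, 0.992, -0.001], [0.992, 0.129, -0.0], [0.0, -0.001, -1.0]]
ft_force: [-2.8, -0.8, 6.3]
grip_width: 0.0453
gripper_force: 63.9
```

```bash
python3 lo.py
```

```text
local TCP mm (home 0,-5.9) [ -2.58 -12.72] F local [-2.87 -0.47] Fz 6.35 torque [ 0.363  0.086 -0.065] yaw 7.43 t 20.55 0.04532106088590603
```

>>> jog_arm(plan="0 0 0 0 0.15 0 255;0 0 0 0 0 0 255;0 0 0 0 0 0 255;0 0 0 0 0 0 255")

```text
time_s: 20.88
position: [0.53, -0.0518, 0.0972]
tool_rot: [[-0.129, 0.992, -0.002], [0.992, 0.129, -0.0], [0.0, -0.002, -1.0]]
ft_force: [-3.5, -0.3, 5.5]
grip_width: 0.0457
gripper_force: 64.0
```

```bash
python3 lo.py
```

```text
local TCP mm (home 0,-5.9) [ -1.19 -12.75] F local [-3.53  0.11] Fz 5.46 torque [ 0.476  0.002 -0.055] yaw 7.43 t 20.8833 0.04568401080722181
```

>>> jog_arm(plan="0 0 0 0 0.1 0 255;0 0 0 0 0 0 255;0 0 0 0 0 0 255;0 0 0 0 0 0 255")

```text
time_s: 21.22
position: [0.5302, -0.0517, 0.0973]
tool_rot: [[-0.129, 0.992, -0.003], [0.992, 0.129, -0.0], [0.0, -0.003, -1.0]]
ft_force: [-7.4, -0.8, 9.1]
grip_width: 0.045
gripper_force: 64.2
```

```bash
python3 lo.py
```

```text
local TCP mm (home 0,-5.9) [ -0.99 -12.72] F local [-7.4   0.13] Fz 9.09 torque [ 1.166 -0.04   0.079] yaw 7.42 t 21.2167 0.04499659980977281
```

Long stop touched at local x≈-1.0. The z torque says the -y end touches first, so the yaw is slightly high. Now sliding along to the short stop with a small yaw correction.

>>> jog_arm(plan="0 0 0.3 0 0 0 255;0 0 0 0.15 0 0 255;0 0 0 0.15 0 0 255;0 0 0 0.15 0 0 255;0 0 0 0.1 0 0 255;0 0 0 0 0 0 255;0 0 0 0 0 0 255;0 0 0 0 0 0 255")

```text
time_s: 21.88
position: [0.5296, -0.0472, 0.0973]
tool_rot: [[-0.124, 0.992, -0.003], [0.992, 0.124, -0.002], [-0.002, -0.003, -1.0]]
ft_force: [-7.6, -5.7, 8.1]
grip_width: 0.0453
gripper_force: 64.1
```

```bash
python3 lo.py
```

```text
local TCP mm (home 0,-5.9) [-0.93 -8.18] F local [-8.22 -4.65] Fz 8.14 torque [ 1.316 -0.831 -0.105] yaw 7.13 t 21.8833 0.0453310111237923
```

>>> jog_arm(plan="0 0 0 0.1 0 0 255;0 0 0 0 0 0 255;0 0 0 0 0 0 255;0 0 0 0 0 0 255")

```text
time_s: 22.22
position: [0.5295, -0.0464, 0.0973]
tool_rot: [[-0.124, 0.992, -0.003], [0.992, 0.124, -0.002], [-0.002, -0.003, -1.0]]
ft_force: [-7.0, -7.2, 7.9]
grip_width: 0.0452
gripper_force: 64.1
```

```bash
python3 lo.py
```

```text
local TCP mm (home 0,-5.9) [-0.92 -7.33] F local [-7.83 -6.23] Fz 7.87 torque [ 1.382 -0.928 -0.077] yaw 7.13 t 22.2167 0.04520073711248642
```

>>> jog_arm(plan="0 0 0 0.1 0 0 255;0 0 0 0 0 0 255;0 0 0 0 0 0 255;0 0 0 0 0 0 255")

```text
time_s: 22.55
position: [0.5294, -0.0455, 0.0973]
tool_rot: [[-0.124, 0.992, -0.003], [0.992, 0.124, -0.002], [-0.002, -0.003, -1.0]]
ft_force: [-6.9, -7.7, 8.5]
grip_width: 0.045
gripper_force: 64.1
```

```bash
python3 lo.py
```

```text
local TCP mm (home 0,-5.9) [-0.89 -6.39] F local [-7.87 -6.7 ] Fz 8.46 torque [ 1.346 -0.91  -0.043] yaw 7.13 t 22.55 0.044986047426800645
```

>>> jog_arm(plan="0 0 0 0.1 0 0 255;0 0 0 0 0 0 255;0 0 0 0 0 0 255;0 0 0 0 0 0 255")

```text
time_s: 22.88
position: [0.5293, -0.0445, 0.0973]
tool_rot: [[-0.124, 0.992, -0.003], [0.992, 0.124, -0.002], [-0.002, -0.003, -1.0]]
ft_force: [-7.7, -7.6, 8.3]
grip_width: 0.0451
gripper_force: 64.1
```

```bash
python3 lo.py
```

```text
local TCP mm (home 0,-5.9) [-0.93 -5.41] F local [-8.62 -6.5 ] Fz 8.34 torque [ 1.37  -1.03  -0.007] yaw 7.13 t 22.8833 0.04510199238231957
```

>>> jog_arm(plan="0 0 0 0.1 0 0 255;0 0 0 0 0 0 255;0 0 0 0 0 0 255;0 0 0 0 0 0 255")

```text
time_s: 23.22
position: [0.5292, -0.0435, 0.0973]
tool_rot: [[-0.124, 0.992, -0.003], [0.992, 0.124, -0.003], [-0.002, -0.003, -1.0]]
ft_force: [-7.6, -8.0, 8.8]
grip_width: 0.0453
gripper_force: 64.1
```

```bash
python3 lo.py
```

```text
local TCP mm (home 0,-5.9) [-0.89 -4.43] F local [-8.54 -6.98] Fz 8.77 torque [ 1.328 -1.03  -0.039] yaw 7.13 t 23.2167 0.04533042272766815
```

>>> jog_arm(plan="0 0 0 0.1 0 0 255;0 0 0 0 0 0 255;0 0 0 0 0 0 255;0 0 0 0 0 0 255")

```text
time_s: 23.55
position: [0.5292, -0.0433, 0.0974]
tool_rot: [[-0.124, 0.992, -0.003], [0.992, 0.124, -0.004], [-0.004, -0.003, -1.0]]
ft_force: [-8.1, -11.3, 7.9]
grip_width: 0.0454
gripper_force: 64.0
```

```bash
python3 lo.py
```

```text
local TCP mm (home 0,-5.9) [-0.9  -4.26] F local [ -9.48 -10.14] Fz 7.93 torque [ 1.551 -1.75  -0.124] yaw 7.14 t 23.55 0.04535217228464803
```

Both stops are in contact. Correcting the small tilt, then checking yaw flatness through the z torque.

>>> jog_arm(plan="-0.2 0.2 0 0.03 0.03 0 255;0 0 0 0 0 0 255;0 0 0 0 0 0 255;0 0 0 0 0 0 255")

```text
time_s: 23.88
position: [0.5291, -0.0433, 0.0973]
tool_rot: [[-0.124, 0.992, -0.001], [0.992, 0.124, -0.001], [-0.001, -0.001, -1.0]]
ft_force: [-9.0, -14.6, 7.6]
grip_width: 0.0455
gripper_force: 64.1
```

```bash
echo 'print("z",np.round(T[:,2],4))'>>lo.py; python3 lo.py
```

```text
local TCP mm (home 0,-5.9) [-0.91 -4.27] F local [-10.81 -13.32] Fz 7.6 torque [ 1.839 -2.161 -0.166] yaw 7.15 t 23.8833 0.04549300977237709
z [-7.e-04 -9.e-04 -1.e+00]
```

>>> jog_arm(plan="0 0 0.3 0 0 0 255;0 0 0 0 0 0 255;0 0 0 0 0 0 255;0 0 0 0 0 0 255")

```text
time_s: 24.22
position: [0.5291, -0.0434, 0.0973]
tool_rot: [[-0.12, 0.993, -0.001], [0.993, 0.12, -0.001], [-0.001, -0.001, -1.0]]
ft_force: [-9.5, -14.3, 8.1]
grip_width: 0.0451
gripper_force: 64.1
```

```bash
python3 lo.py
```

```text
local TCP mm (home 0,-5.9) [-0.97 -4.31] F local [-11.23 -12.95] Fz 8.08 torque [ 1.924 -2.212 -0.613] yaw 6.9 t 24.2167 0.045126487856617756
z [-9.0e-04 -1.2e-03 -1.0e+00]
```

>>> jog_arm(plan="0 0 -0.6 0 0 0 255;0 0 0 0 0 0 255;0 0 0 0 0 0 255;0 0 0 0 0 0 255")

```text
time_s: 24.55
position: [0.5291, -0.0434, 0.0973]
tool_rot: [[-0.129, 0.992, -0.001], [0.992, 0.129, -0.001], [-0.0, -0.001, -1.0]]
ft_force: [-8.0, -14.4, 7.9]
grip_width: 0.0452
gripper_force: 64.1
```

```bash
python3 lo.py
```

```text
local TCP mm (home 0,-5.9) [-0.94 -4.27] F local [ -9.73 -13.21] Fz 7.94 torque [ 1.865 -2.177  0.361] yaw 7.38 t 24.55 0.04521798692122807
z [-7.e-04 -6.e-04 -1.e+00]
```

Torque swings from -0.6 to +0.36 Nm over 6.9° to 7.4°. The flat, centred pressure lies near 7.17°, so I'm going back there with a little more push along x.

>>> jog_arm(plan="0 0 0.27 0.02 0.06 0 255;0 0 0 0 0 0 255;0 0 0 0 0 0 255;0 0 0 0 0 0 255;0 0 0 0 0 0 255;0 0 0 0 0 0 255")

```text
time_s: 25.05
position: [0.5292, -0.0433, 0.0973]
tool_rot: [[-0.125, 0.992, -0.002], [0.992, 0.125, -0.001], [-0.001, -0.002, -1.0]]
ft_force: [-12.2, -16.3, 9.9]
grip_width: 0.0453
gripper_force: 64.3
```

```bash
python3 lo.py
python3 - <<'E'
from h import *
im=imaging.get_image("wrist"); save(im,"w5")
im=imaging.get_image("scene"); P=pts(im)
cv2.imwrite("pics/fin.png",cv2.cvtColor(np.hstack([cv2.resize(im["pixels"][140:260,130:290],(400,300),interpolation=cv2.INTER_CUBIC),cv2.resize(imaging.get_image("wrist")["pixels"],(400,300))]),cv2.COLOR_RGB2BGR))
E
```

```text
local TCP mm (home 0,-5.9) [-0.87 -4.25] F local [-14.23 -14.62] Fz 9.89 torque [ 2.382 -2.364 -0.19 ] yaw 7.19 t 25.05 0.04534497755580118
z [-0.002  -0.0014 -1.    ]
```

View pics/fin.png

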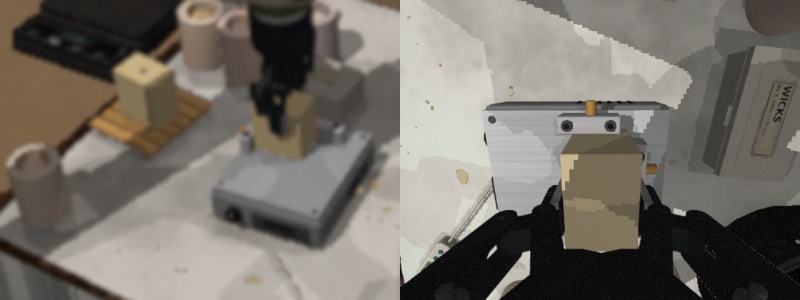

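The left half shows the bored candle standing on the rack at (145,85) and the blank on the bed at (285,125). The wrist view on the right shows the blank at (600,195) tight against the short stop at (588,125), with its plunger pushed through to the rear. The stiff force jumps show both stops are seated, so I'm handing in.

```bash
python3 -c "
from h import *
print(job.close_job())"
```

```text
the job is handed in; nothing more can be done
None
```

I handed the job in at about 25 s. The bored candle stands free on the cooling rack, and the gripper is still holding the blank on the bed, pushing it against both stops with about 14 N each. The jump in force at each stop indicates both plungers are fully in.

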